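# Put the coloured-handled hand tools away on their pads

## Robot

A 6-joint arm with a two-finger parallel gripper is mounted at the origin on a cart in front of the work surface, level with it; the furniture and walls round the work are solid. World frame = base frame: x ahead of the robot, y to its left, z up, the work surface at z = 0. Lengths are in m, angles in rad, forces in N, time in s.
With the tool pointing down it reaches from about 0.375 to 0.975 m from the base axis. Payload 3.8 kg.
Tool frame: the origin (TCP) lies on the centre line of the jaws, within the pads' length; the fingertips stand 17 mm ahead of it and the grasp point (between the pads) lies 2 mm behind it; z points along the fingers, y is the line along which they close (so a half turn about z gives the same grasp; the last joint's range is limited). The gripper opens to 85 mm and grips with 20 to 120 N. Pads are 22 mm wide; open, the fingers measure 114 mm over their backs; the gripper's body (76 mm by 85 mm) begins 54 mm behind the grasp point. The pads swing forward as they close: fully open they stand 13 mm farther back than shut.
Start: joints at [-1.341, 0.264, 1.604, -0, 1.274, -0.037], TCP at [0.178, -0.651, 0.248] pointing down, gripper open.
Joint ranges: [-2.63, 2.63], [-0.94, 2.18], [0.31, 2.57], [-1.31, 4.45], [0, 2.66], [-2.55, 2.55]. Speed limits (rad/s): [2.57, 2.57, 3.14, 3.14, 3.14, 3.14].

## Interface

Orientations are given as a unit quaternion [x, y, z, w].
In Python, from cell import manip gives the robot as it stands.
- The arm moves only by the tool servo_tool, never from a script. Its argument "motion" is a list of rows, each a list of 6 numbers: the shift along the tool's x, y, z in m, then the turn, a rotation vector about the tool's x, y, z in rad. In form: [[dx, dy, dz, ax, ay, az], ...]. A call has 1 to 10 rows; each row shifts and turns the commanded pose from where the row before left it, along the tool's axes as they then stand; what a row does not reach is not made up. A row lasts 1/8 s, in which the tool goes at most 62.5 mm and 10.7 degrees, less where a joint would pass 70% of its speed; a pose out of reach is approached as far as the arm can. A call with a gripper value outside its range is refused whole. "claw" is the opening in per cent of the stroke, from 0 (shut) to 100 (fully open), set as the call begins (left out, the last holds). The fingers move at their own pace and stop on an object; "grip_force" is the grip in N (left out, the last holds). Time passes only in rows, so rows that do not move let the fingers close. It gives the time, the measured TCP pose, the force, the opening and the grip force at its end, in the units of the state.
- manip.read_state(): the state, without advancing time (a new reading comes with each control period).
- manip.capture(name): name is "side" or "top"; returns a dict with "image" (420x560x3 uint8, red, green, blue), "fov_y" (degrees; the focal length in pixels is half the picture's height over the tangent of half this angle, whatever the lens; pixels are square), "cx", "cy" (the principal point, pixels), "rvec" (rotation vector, rad) and "tvec" (3), from world to camera coordinates, as OpenCV has them. Camera axes: x right, y down, z forward; pixel columns grow to the right and rows downward; lengths in m; the calibration is good to about 2 mm. A picture is of the moment at which its call begins. There is no depth.
- manip.hand_in(): hands the job in; it is judged then, once.
Trained networks look in a picture, given as the dict that the camera call returned (one of the last four; its "shot" number tells which), for a name from the list of things; names that differ only in an ending like _2 or _b are one class to them, and where a whole thing is asked for, a point or a joint stands for the part that bears it (a point fixed in the world has none). Each returns a list of dicts, best first, with "confidence" (0 to 1); they miss things now and then, are a little off and sometimes report something else, mostly with a low value. They report only what shows in the picture. A call takes as long as a camera call. They do not tell look-alikes from the thing itself.
- manip.recognise(thing, picture): "position" ([x, y, z] in m, in world coordinates, good to about 4 mm: the middle of the surface that is visible of it).
- manip.place_of(thing, picture): "position" ([x, y, z] in m, in world coordinates, good to about 4 mm: a listed point, or the origin of a listed thing).
The state is a dict: "clock": time; "qpos": joint angles; "joint_vel": joint speeds; "tau": joint torques, N m; "eef_pos": TCP position; "tool_rot": TCP orientation; "ft_force": force on the tool from outside, world axes, zero at the start; "moment": the same for the moment, N m; "finger_gap": opening from 0.0 (shut) to 1.0 (fully open); "grasp_force": force on a finger pad.
Only numpy, scipy, OpenCV 4.12 (cv2) and the standard library are available. Lean on these libraries where they do the work, as an engineer would, in place of code of your own. Each camera call takes 0.05 s, during which the arm holds its last target. There are 200 camera calls.

## Task

Put away the four hand tools with coloured handles: lay each one flat on the tool pad of its own colour, centred on the pad and in line with it (either way round); of the two blue pads, the narrow one is for the screwdriver and the wide one for the pliers. Leave the spanner and the marker pen where they are, and let go of everything at the end.

Things in the scene. Friction and masses are not known exactly. Their poses are not given: they have to be found in the camera images.
- screwdriver_red: Screwdriver with a red handle and a bare steel shaft, 205 mm long. It lies flat along its own y axis. Origin: centre of the underside of its bounding box. Round handle 26 mm across, 27 mm high, from y = +4 to +102 mm; thin shaft from y = +4 to -102 mm, 13 mm up. About 0.09 kg, nearly all in the handle: grip the handle, about y = +50 mm.
- screwdriver_blue: Small screwdriver with a blue handle and a thin steel shaft, 155 mm long. It lies flat along its own y axis. Origin: centre of the underside of its bounding box. Round handle 21 mm across, 20 mm high, from y = +3 to +78 mm; shaft from y = +3 to -78 mm, 10 mm up. About 0.05 kg, nearly all in the handle: grip the handle, about y = +38 mm.
- side_cutters: Side cutters with orange handles and a short bare steel head, 59 x 144 x 14 mm. It lies flat along its own y axis. Origin: centre of the underside of its bounding box. Outer width across both handles is greatest, 58 mm, at the bend about y = +20 mm: grip there across both handles (along x); head towards -y. About 0.1 kg.
- needle_pliers: Needle-nose pliers with blue handles and long slender steel jaws, 59 x 178 x 14 mm. It lies flat along its own y axis. Origin: centre of the underside of its bounding box. Outer width across both handles is greatest, 58 mm, at the bend about y = +38 mm: grip there across both handles (along x); jaws towards -y. About 0.11 kg.
- pad_red: Red, narrow, fixed flat tool pad with a dark outline of a screwdriver on it, 55 mm wide (x) by 180 mm long (y), top 6 mm above the table. Origin: centre of its underside, on the table; z up. Its tool lies along its y, either way round, tool origin over pad origin.
- pad_blue_narrow: Blue, narrow, fixed flat tool pad with a dark outline of a screwdriver on it, 55 mm wide (x) by 180 mm long (y), top 6 mm above the table. Origin: centre of its underside, on the table; z up. Its tool lies along its y, either way round, tool origin over pad origin.
- pad_orange: Orange, wide, fixed flat tool pad with a dark outline of a pair of pliers on it, 85 mm wide (x) by 180 mm long (y), top 6 mm above the table. Origin: centre of its underside, on the table; z up. Its tool lies along its y, either way round, tool origin over pad origin.
- pad_blue_wide: Blue, wide, fixed flat tool pad with a dark outline of a pair of pliers on it, 85 mm wide (x) by 180 mm long (y), top 6 mm above the table. Origin: centre of its underside, on the table; z up. Its tool lies along its y, either way round, tool origin over pad origin.
- spanner: All-steel open-ended spanner without coloured handle, 30 x 151 x 6 mm, loose, to be left where it lies. Origin: centre of its underside.
- marker: White marker pen with black cap, 14 x 126 x 12 mm, loose, to be left where it lies. Origin: centre of its underside.
There are look-alikes about, which are no part of the job. There is more than one size of the screwdriver_blue; the job needs the larger.

How it is judged:
By the outcome, as a careful person would: the job done as asked, in the order asked, and still so for the second after the job is handed in, with the robot touching nothing.
It also fails if it takes over 120 s, if anything falls off the work surface, if the arm or the gripper's body presses on something with over 40 N, if the wrist force passes 120 N, or if a joint passes its speed limit or range.

## Working session

There is one attempt and no reset: what is moved stays moved. The work goes in short steps, Python scripts to look and compute and a tool call to move; the robot and the scene stay as the last step left them, time stands still between calls to the robot, and variables do not carry over. Pictures are saved under pics/ and viewed, at most 14 in all, crops included, and the job is handed in when it is done.

Besides the shell and the picture viewer there is one more tool, called as name(argument=value, ...), one argument or row to a line, values as JSON. servo_tool: Moves the arm, as the interface text tells. Its arguments: {"type":"object","properties":{"motion":{"type":"array","items":{"type":"array","items":{"type":"number"}}},"claw":{"type":"number"},"grip_force":{"type":"number"}},"required":["motion"]}

```bash
mkdir -p pics; cat > h.py <<'E'
import numpy as np, cv2, pickle
from cell import manip
def save(p,n): cv2.imwrite('pics/'+n, p['image'][:,:,::-1])
def cam(p):
    R,_=cv2.Rodrigues(np.array(p['rvec'],float)); t=np.array(p['tvec'],float).ravel()
    h=p['image'].shape[0]; f=h/2/np.tan(np.radians(p['fov_y'])/2)
    return R,t,f
def unproj(p,u,v,z):
    R,t,f=cam(p); d=R.T@np.array([(u-p['cx'])/f,(v-p['cy'])/f,1]); c=-R.T@t
    return c+d*(z-c[2])/d[2]
def proj(p,X):
    R,t,f=cam(p); q=R@np.array(X,float)+t
    return np.array([p['cx']+f*q[0]/q[2],p['cy']+f*q[1]/q[2]])
E
python3 - <<'E'
from h import *
s=manip.read_state(); print({k:np.round(v,3) for k,v in s.items()})
for n in ['top','side']:
    p=manip.capture(n); save(p,n+'0.png'); R,t,f=cam(p); print(n,f,(-R.T@t).round(3),R[2].round(2),[k for k in p])
    for th in ['screwdriver_red','screwdriver_blue','side_cutters','needle_pliers','pad_red','pad_blue_narrow','pad_orange','pad_blue_wide','spanner','marker']:
        print(th,[(np.round(d['position'],3).tolist(),round(d['confidence'],2),proj(p,d['position']).round().tolist()) for d in manip.place_of(th,p)][:4])
E
```

```text
{'clock': np.float64(0.0), 'qpos': array([-1.341,  0.265,  1.605,  0.   ,  1.274, -0.037]), 'joint_vel': array([ 0.001, -0.001, -0.001, -0.   ,  0.002,  0.001]), 'tau': array([ 0.0000e+00, -5.1511e+01, -3.6731e+01, -0.0000e+00,  1.3000e-02,
        0.0000e+00]), 'eef_pos': array([ 0.178, -0.65 ,  0.247]), 'tool_rot': array([ 0.991,  0.133, -0.   , -0.001]), 'ft_force': array([ 0.207,  0.088, -0.838]), 'moment': array([ 0.011, -0.029,  0.004]), 'grasp_force': np.float64(0.0), 'finger_gap': np.float64(1.003)}
top 522.3282273765907 [0.194 0.025 1.506] [ 0.22 -0.01 -0.97] ['image', 'fov_y', 'cx', 'cy', 'rvec', 'tvec', 'shot']
screwdriver_red [([0.482, -0.049, -0.001], 0.72, [298.0, 225.0]), ([0.5, 0.407, 0.003], 0.67, [142.0, 225.0]), ([0.484, -0.387, -0.001], 0.46, [412.0, 220.0])]
screwdriver_blue [([0.482, -0.386, -0.001], 0.78, [412.0, 220.0])]
side_cutters [([0.473, -0.155, -0.002], 0.95, [334.0, 227.0])]
needle_pliers [([0.512, 0.072, 0.001], 0.66, [256.0, 217.0])]
pad_red [([0.502, 0.409, 0.003], 0.66, [141.0, 225.0]), ([0.52, 0.3, 0.0], 0.58, [179.0, 218.0])]
pad_blue_narrow [([0
[... 589 characters left out ...]
, 0.004], 0.61, [310.0, 293.0])]
side_cutters [([0.466, -0.156, -0.001], 0.74, [275.0, 246.0]), ([0.702, 0.121, -0.003], 0.52, [322.0, 201.0]), ([0.486, -0.386, 0.003], 0.17, [310.0, 293.0])]
needle_pliers [([0.506, 0.076, 0.002], 0.65, [270.0, 210.0])]
pad_red [([0.522, 0.304, -0.001], 0.76, [260.0, 186.0])]
pad_blue_narrow [([0.546, 0.184, 0.001], 0.85, [274.0, 197.0])]
pad_orange [([0.547, 0.182, 0.003], 0.68, [274.0, 197.0]), ([0.486, -0.05, -0.0], 0.67, [273.0, 228.0])]
pad_blue_wide [([0.477, -0.273, -0.002], 0.57, [291.0, 268.0])]
spanner [([0.706, 0.122, -0.002], 0.43, [322.0, 200.0]), ([0.478, -0.276, -0.0], 0.3, [292.0, 269.0])]
marker [([0.706, 0.304, 0.004], 0.6, [306.0, 181.0])]
```

```bash
python3 - <<'E'
import cv2
i=cv2.imread('pics/top0.png'); cv2.imwrite('pics/top0c.png',cv2.resize(i[130:290,90:490],None,fx=2,fy=2,interpolation=cv2.INTER_CUBIC))
E
```

```text
(no output)
```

View pics/top0.png

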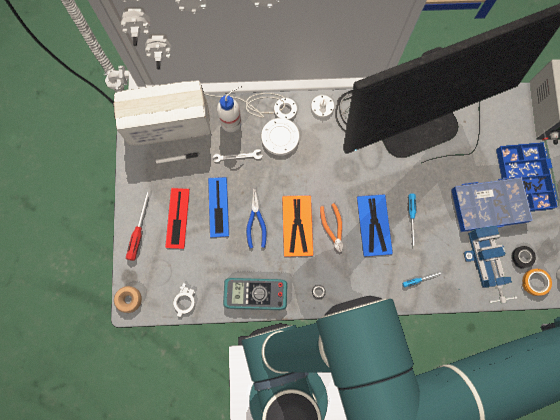

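View pics/top0c.png

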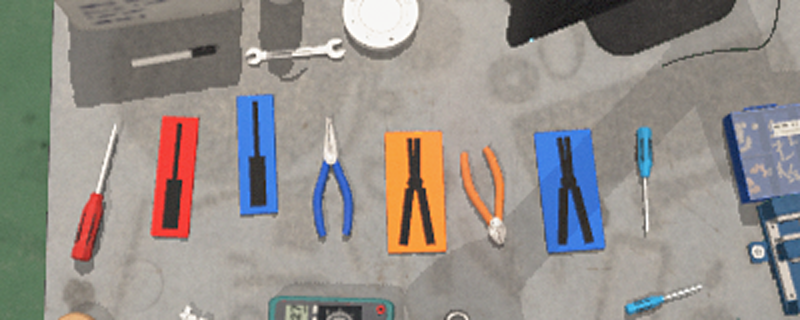

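View pics/side0.png

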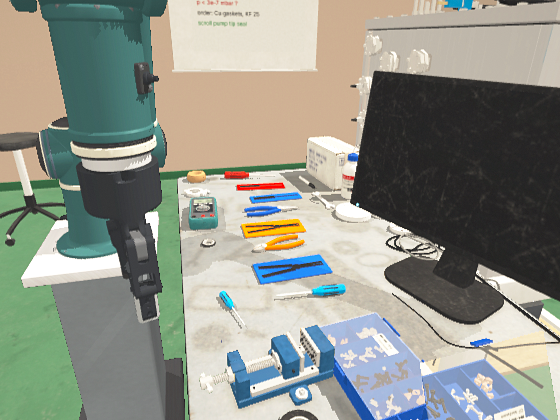

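The blue screwdriver candidates are the long one at (412,220) and the small one at (422,281). I take the longer, at (412,220). Red screwdriver (135,228), needle pliers (256,217), side cutters (334,227). Red pad (178,218), blue narrow (219,207), orange (298,226), blue wide (375,226).

```bash
cat > seg.py <<'E'
from h import *
H=dict(red=[(0,7),(172,180)],orange=[(8,20)],blue=[(100,122)],cyan=[(88,112)])
def mask(img,col,roi,smin=120):
    hsv=cv2.cvtColor(img,cv2.COLOR_RGB2HSV); m=np.zeros(img.shape[:2],bool)
    for a,b in H[col]: m|=(hsv[...,0]>=a)&(hsv[...,0]<=b)
    m&=(hsv[...,1]>smin)&(hsv[...,2]>60)
    o=np.zeros_like(m); u0,v0,u1,v1=roi; o[v0:v1,u0:u1]=m[v0:v1,u0:u1]
    n,l,st,_=cv2.connectedComponentsWithStats(o.astype(np.uint8))
    keep=[i for i in range(1,n) if st[i,4]>25]
    return np.isin(l,keep) if keep else o
def pts(p,col,roi,z,smin=120):
    v,u=np.nonzero(mask(p['image'],col,roi,smin)); return np.array([unproj(p,a,b,z)[:2] for a,b in zip(u,v)])
def rect(P):
    (c,(w,h),a)=cv2.minAreaRect((P*1000).astype(np.float32))
    B=cv2.boxPoints((c,(w,h),a)); e=max((B[1]-B[0],B[2]-B[1]),key=np.linalg.norm)
    an=np.degrees(np.arctan2(e[1],e[0]))%180
    return np.round(c,1),np.round(sorted((w,h)),1),round(float(an),1)
def pca(P):
    c=P.mean(0); w,V=np.linalg.eigh(np.cov((P-c).T)); d=V[:,1]
    return np.round(c*1000,1),round(float(np.degrees(np.arctan2(d[1],d[0]))%180),1),(np.ptp((P-c)@V,axis=0)*1000).round(1)
E
python3 - <<'E'
from seg import *
p=manip.capture('top'); pickle.dump(p,open('top.pkl','wb'))
for n,c,r in [('pad_red','red',(162,180,194,255)),('pad_bn','blue',(204,172,234,243)),('pad_or','orange',(280,188,317,262)),('pad_bw','blue',(353,188,397,262))]:
    P=pts(p,c,r,.006); print(n,rect(P),pca(P),len(P))
for n,c,r,z in [('red','red',(115,185,160,265),.0135),('blue','cyan',(400,185,425,255),.01),('small','cyan',(398,265,445,292),.01),('cut','orange',(318,200,345,256),.007),('plier','blue',(240,183,272,255),.007)]:
    P=pts(p,c,r,z); print(n,rect(P),pca(P),len(P))
i=p['image'][:,:,::-1]
rs=[(112,180),(240,180),(310,190),(390,185)]
cv2.imwrite('pics/tools.png',np.hstack([cv2.resize(i[v:v+90,u:u+48],None,fx=4,fy=4,interpolation=cv2.INTER_CUBIC) for u,v in rs]))
E
```

```text
pad_red (array([518.8, 304. ]), array([ 55.2, 180.1]), 174.8) (array([523.2, 303.6]), 175.1, array([ 55.8, 180.1])) 926
pad_bn (array([547.4, 183.6]), array([ 54.4, 178.6]), 0.8) (array([552.8, 183.6]), 0.8, array([ 54.4, 178.6])) 841
pad_or (array([480.9, -46.5]), array([ 84.9, 179.1]), 179.1) (array([481.6, -46.2]), 179.1, array([ 84.9, 179.1])) 1402
pad_bw (array([ 473.5, -271.8]), array([ 84. , 179.2]), 2.2) (array([ 474.9, -271.5]), 2.4, array([ 84.5, 179.3])) 1337
red (array([447.7, 427.2]), array([28.2, 97.6]), 166.9) (array([445.4, 427.4]), 166.7, array([28.2, 97.6])) 300
blue (array([ 524. , -387.2]), array([17.7, 73.2]), 174.3) (array([ 525.3, -386.9]), 175.4, array([18.8, 73. ])) 151
small (array([ 302.9, -364.2]), array([14.1, 54. ]), 105.5) (array([ 302.9, -363.7]), 104.9, array([14.1, 54. ])) 89
cut (array([ 484.3, -148.9]), array([ 57.6, 112.8]), 11.9) (array([ 485.6, -148.3]), 11.1, array([ 57.5, 113.1])) 316
plier (array([475.3,  74.1]), array([ 52.6, 106.9]), 177.9) (array([475.7,  74.4]), 0.3, array([ 53.7, 108.2])) 288
```

View pics/tools.png

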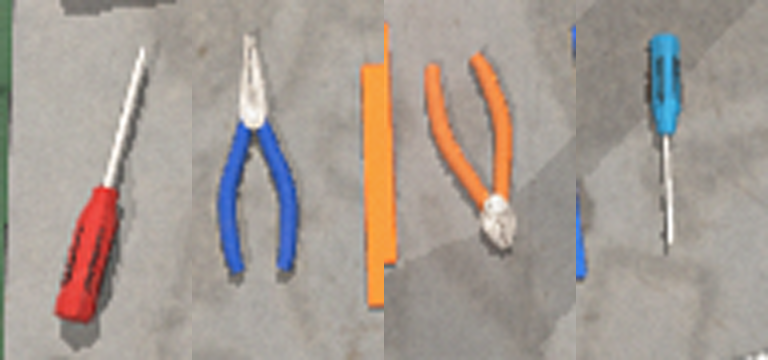

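```bash
python3 - <<'E'
from seg import *
p=pickle.load(open('top.pkl','rb'))
for n,a,za,b,zb,L in [('red',(147.75,192),.007,(130,259.5),.0135,.205),('blue',(412.9,246.8),.005,(412,193.7),.01,.155),('plier',(254.25,189),.007,(257.1,248),.007,.178),('cut',(338.9,251.8),.007,(327.4,205.5),.007,.144)]:
    A=unproj(p,*a,za)[:2];B=unproj(p,*b,zb)[:2];d=B-A
    print(n,'tip',A.round(4),'butt',B.round(4),'mid',((A+B)/2).round(4),'len',np.linalg.norm(d).round(4),'ang+y',np.degrees(np.arctan2(d[1],d[0])).round(1))
from scipy.spatial.transform import Rotation as R
print(R.from_quat(manip.read_state()['tool_rot']).as_matrix().round(3))
E
```

```text
red tip [0.5998 0.3906] butt [0.4003 0.4371] mid [0.5    0.4138] len 0.2048 ang+y 166.9
blue tip [ 0.4035 -0.379 ] butt [ 0.561  -0.3909] mid [ 0.4823 -0.385 ] len 0.1579 ang+y -4.3
plier tip [0.5957 0.0753] butt [0.419  0.0728] mid [0.5074 0.074 ] len 0.1768 ang+y -179.2
cut tip [ 0.3978 -0.163 ] butt [ 0.5364 -0.1385] mid [ 0.4671 -0.1508] len 0.1407 ang+y 10.0
[[ 0.965  0.264 -0.   ]
 [ 0.264 -0.965 -0.   ]
 [-0.     0.    -1.   ]]
```

```bash
cat > d.py <<'E'
import sys
from h import *
from scipy.spatial.transform import Rotation as Ro
def delta(x,y,z,psi):
    s=manip.read_state(); M=Ro.from_quat(s['tool_rot']).as_matrix(); 
    c,q=np.cos(np.radians(psi)),np.sin(np.radians(psi)); T=np.array([[c,q,0],[q,-c,0],[0,0,-1]])
    print('tool shift',(M.T@(np.array([x,y,z])-s['eef_pos'])).round(4),'turn',Ro.from_matrix(M.T@T).as_rotvec().round(4),'gap',round(float(s['finger_gap']),3),'grip',round(float(s['grasp_force']),1),'q',np.round(s['qpos'],2),'t',round(float(s['clock']),1))
if len(sys.argv)>4: delta(*map(float,sys.argv[1:5]))
E
```

servo_tool(
  motion=[
    [0.05,-0.0204,0,0,0,0],
    [0.05,-0.0204,0,0,0,0],
    [0.05,-0.0204,0,0,0,0],
    [0.05,-0.0204,0,0,0,0],
    [0.05,-0.0204,0,0,0,0],
    [0.05,-0.0204,0,0,0,0],
    [0.05,-0.0204,0,0,0,0],
    [0.05,-0.0204,0,0,0,0],
    [0,0,0.04,0,0,0.171],
    [0,0,0.04,0,0,0.171],
  ],
  claw=60,
  grip_force=40,
)

```text
clock: 2.4
eef_pos: [0.5223, -0.3877, 0.1683]
tool_rot: [0.999, -0.039, 0.001, 0.001]
ft_force: [0.6, 0.1, -0.3]
finger_gap: 0.598
grasp_force: 0.0
```

```bash
python3 d.py .521 -.388 .02 -4.3
```

```text
tool shift [-0.0015  0.0002  0.1483] turn [ 0.0015 -0.002  -0.0037] gap 0.598 grip 0.0 q [-0.68  0.27  1.74 -0.    1.12  0.97] t 2.4
```

servo_tool(
  motion=[
    [-0.0015,0,0.05,0,0,0],
    [0,0,0.05,0,0,0],
    [0,0,0.035,0,0,0],
    [0,0,0.014,0,0,0],
    [0,0,0,0,0,0],
  ],
)

```text
clock: 3.02
eef_pos: [0.519, -0.3879, 0.0187]
tool_rot: [0.999, -0.038, -0.001, -0.0]
ft_force: [0.3, -0.3, 1.1]
finger_gap: 0.6
grasp_force: 0.0
```

servo_tool(
  motion=[
    [0,0,0,0,0,0],
    [0,0,0,0,0,0],
    [0,0,0,0,0,0],
    [0,0,0,0,0,0],
    [0,0,0,0,0,0],
    [0,0,0,0,0,0],
  ],
  claw=0,
)

```text
clock: 3.78
eef_pos: [0.5208, -0.3893, 0.0218]
tool_rot: [0.999, -0.038, 0.002, 0.001]
ft_force: [-0.2, -0.6, 7.8]
finger_gap: 0.224
grasp_force: 41.0
```

```bash
python3 - <<'E'
from h import *
p=manip.capture('side'); q=manip.capture('top')
a=cv2.resize(p['image'][200:360,200:400],None,fx=2,fy=2); b=cv2.resize(q['image'][150:310,320:480],None,fx=2,fy=2)
cv2.imwrite('pics/g1.png',np.hstack([a,b])[:,:,::-1])
E
python3 d.py .521 -.388 .02 -4.3
```

```text
tool shift [ 0.0002 -0.0014  0.0018] turn [ 0.0024 -0.0034 -0.0001] gap 0.226 grip 41.0 q [-0.68  0.43  1.83 -0.    0.87  0.97] t 3.9
```

View pics/g1.png

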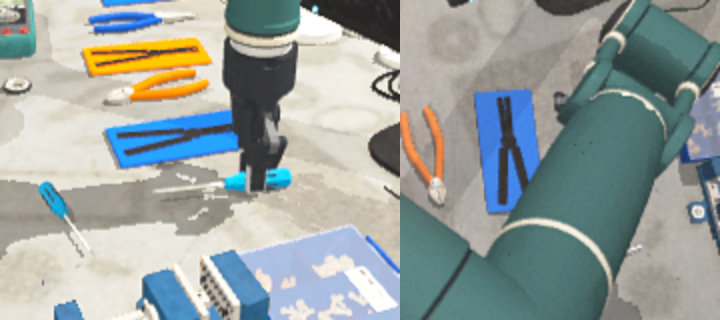

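The jaws hold the blue screwdriver's handle, seen at crop (258,180). Lifting it and carrying it over.

servo_tool(
  motion=[
    [0,0,-0.02,0,0,0],
    [0,0,-0.04,0,0,0],
    [0,0,-0.04,0,0,0],
    [0.0018,-0.03,0,0,0,0],
    [0.0018,-0.05,0,0,0,0],
    [0.0018,-0.05,0,0,0,0],
    [0.0018,-0.05,0,0,0,0],
    [0.0018,-0.05,0,0,0,0],
    [0.0018,-0.05,0,0,0,0],
    [0.0018,-0.05,0,0,0,0],
  ],
)

```text
clock: 5.12
eef_pos: [0.5568, -0.0584, 0.1207]
tool_rot: [0.999, -0.038, 0.001, 0.0]
ft_force: [1.0, -0.0, 0.1]
finger_gap: 0.224
grasp_force: 40.2
```

servo_tool(
  motion=[
    [0.0018,-0.05,0,0,0,0],
    [0.0018,-0.05,0,0,0,0],
    [0.0018,-0.05,0,0,0,0],
    [0.0018,-0.05,0,0,0,0],
    [0.0018,-0.045,0,0,0,0],
    [0,0,0,0,0,-0.089],
    [0,0,0,0,0,0],
    [0,0,0,0,0,0],
  ],
)

```text
clock: 6.12
eef_pos: [0.584, 0.1833, 0.1199]
tool_rot: [1.0, 0.006, 0.0, -0.0]
ft_force: [-0.8, 1.1, -0.7]
finger_gap: 0.224
grasp_force: 40.2
```

```bash
python3 d.py .5854 .184 .027 0.8; python3 - <<'E'
from h import *
p=manip.capture('side'); q=manip.capture('top')
a=cv2.resize(p['image'][100:260,180:380],None,fx=2,fy=2); b=cv2.resize(q['image'][130:290,150:310],None,fx=2,fy=2)
cv2.imwrite('pics/g2.png',np.hstack([a,b])[:,:,::-1])
E
```

```text
tool shift [ 0.0014 -0.0007  0.0929] turn [-0.0001 -0.0004 -0.002 ] gap 0.224 grip 40.2 q [ 0.26  0.26  1.86 -0.    1.02  1.82] t 6.1
```

View pics/g2.png

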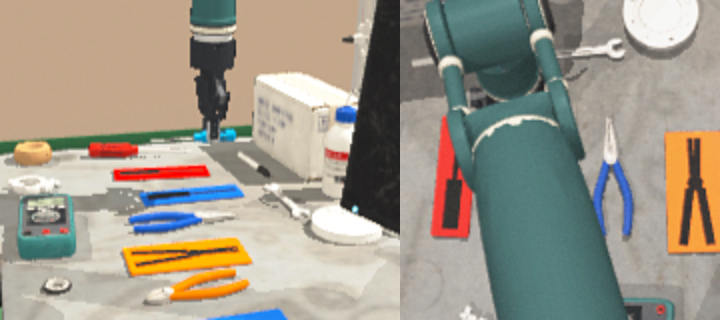

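The screwdriver hangs level in the jaws, at crop (215,133). Lowering it.

servo_tool(
  motion=[
    [0.0014,-0.0007,0.04,0,0,0],
    [0,0,0.03,0,0,0],
    [0,0,0.015,0,0,0],
    [0,0,0.007,0,0,0],
    [0,0,0,0,0,0],
    [0,0,0,0,0,0],
  ],
)

```text
clock: 6.98
eef_pos: [0.5865, 0.1845, 0.0284]
tool_rot: [1.0, 0.007, 0.001, -0.0]
ft_force: [-0.0, -1.1, -0.8]
finger_gap: 0.217
grasp_force: 40.2
```

servo_tool(
  motion=[
    [0,0,0,0,0,0],
    [0,0,0,0,0,0],
    [0,0,0,0,0,0],
    [0,0,-0.01,0,0,0],
    [0,0,-0.03,0,0,0],
    [0,0,-0.05,0,0,0],
  ],
  claw=50,
)

```text
clock: 7.72
eef_pos: [0.5837, 0.1839, 0.1165]
tool_rot: [1.0, 0.007, -0.002, 0.001]
ft_force: [0.5, 0.7, -0.6]
finger_gap: 0.5
grasp_force: 0.0
```

```bash
python3 d.py .469 .074 .12 0.6
```

```text
tool shift [-0.1162  0.1083 -0.0028] turn [0.0011 0.0044 0.0033] gap 0.5 grip 0.0 q [0.26 0.26 1.86 0.   1.02 1.82] t 7.7
```

servo_tool(
  motion=[
    [-0.0385,0.036,0,0,0,0],
    [-0.0385,0.036,0,0,0,0],
    [-0.0385,0.036,0,0,0,0],
    [0,0,0.04,0,0,0],
    [0,0,0.035,0,0,0],
    [0,0,0.018,0,0,0],
    [0,0,0.0,0,0,0],
    [0,0,0,0,0,0],
  ],
  claw=82,
)

```text
clock: 8.72
eef_pos: [0.4724, 0.0749, 0.0254]
tool_rot: [1.0, 0.007, 0.001, -0.0]
ft_force: [-0.4, -0.2, 0.1]
finger_gap: 0.822
grasp_force: 0.0
```

```bash
python3 d.py .469 .074 .015 0.6; python3 - <<'E'
from seg import *
p=manip.capture('side'); q=manip.capture('top'); pickle.dump(q,open('top2.pkl','wb'))
a=cv2.resize(p['image'][130:270,180:340],None,fx=2.5,fy=2.5); b=cv2.resize(q['image'][150:290,180:340],None,fx=2.5,fy=2.5)
cv2.imwrite('pics/g3.png',np.hstack([a,b])[:,:,::-1])
E
```

```text
tool shift [-0.0034  0.0009  0.0104] turn [-0.0002 -0.0017  0.0034] gap 0.822 grip 0.0 q [0.11 0.15 2.2  0.   0.78 1.66] t 8.7
```

View pics/g3.png

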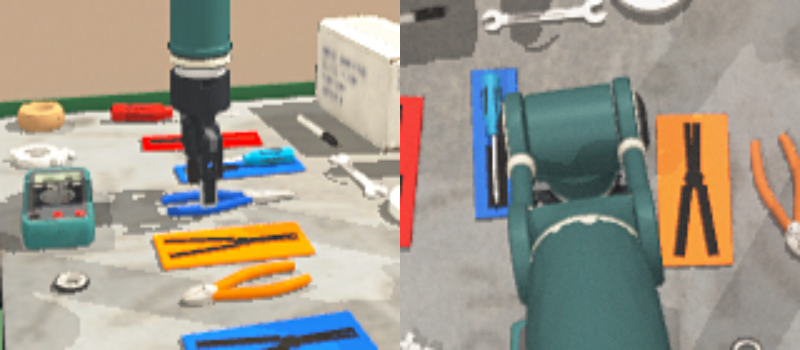

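The blue screwdriver lies on its narrow pad, top crop (490,135), and the jaws straddle the pliers at side crop (208,195).

servo_tool(
  motion=[
    [-0.003,0.001,0.005,0,0,0],
    [0,0,0.005,0,0,0],
    [0,0,0,0,0,0],
  ],
)

```text
clock: 9.2
eef_pos: [0.4678, 0.0737, 0.0137]
tool_rot: [1.0, 0.007, -0.001, 0.0]
ft_force: [-0.7, -0.3, 0.0]
finger_gap: 0.815
grasp_force: 0.0
```

servo_tool(
  motion=[
    [0,0,0,0,0,0],
    [0,0,0,0,0,0],
    [0,0,0,0,0,0],
    [0,0,0,0,0,0],
    [0,0,0,0,0,0],
  ],
  claw=40,
)

```text
clock: 9.82
eef_pos: [0.4683, 0.0738, 0.0146]
tool_rot: [1.0, 0.007, -0.0, -0.0]
ft_force: [-2.8, 0.2, 5.5]
finger_gap: 0.647
grasp_force: 41.7
```

```bash
python3 d.py .469 .074 .015 0.6
```

```text
tool shift [ 0.0007 -0.0002 -0.0004] turn [-0.0001  0.0003  0.0032] gap 0.647 grip 41.7 q [0.1  0.17 2.22 0.   0.76 1.66] t 9.8
```

servo_tool(
  motion=[
    [0,0,-0.02,0,0,0],
    [0,0,-0.04,0,0,0],
    [0,0,-0.03,0,0,0],
    [-0.0055,0.0495,0,0,0,0],
    [-0.0055,0.0495,0,0,0,0],
    [-0.0055,0.0495,0,0,0,0],
    [-0.0055,0.0495,0,0,0,0],
    [-0.0055,0.0495,0,0,0,0],
    [-0.0055,0.0495,0,0,0,0],
    [-0.0055,0.0495,0,0,0,-0.026],
  ],
)

```text
clock: 11.08
eef_pos: [0.4343, -0.2749, 0.1039]
tool_rot: [1.0, 0.02, 0.0, 0.0]
ft_force: [0.6, -0.2, -1.5]
finger_gap: 0.654
grasp_force: 43.2
```

servo_tool(
  motion=[
    [0,0,0,0,0,0],
    [0,0,0,0,0,0],
  ],
)

```text
clock: 11.32
eef_pos: [0.4342, -0.2729, 0.1036]
tool_rot: [1.0, 0.019, -0.0, -0.001]
ft_force: [-0.5, -0.1, -1.2]
finger_gap: 0.655
grasp_force: 43.3
```

```bash
python3 d.py .4345 -.2734 .022 2.3; python3 - <<'E'
from seg import *
p=manip.capture('side'); q=manip.capture('top')
a=cv2.resize(p['image'][150:310,180:380],None,fx=2,fy=2); b=cv2.resize(q['image'][150:310,300:460],None,fx=2,fy=2)
cv2.imwrite('pics/g4.png',np.hstack([a,b])[:,:,::-1])
t=pickle.load(open('top2.pkl','rb'))
E
```

```text
tool shift [0.0004 0.0006 0.0816] turn [-0.0011  0.0009 -0.0015] gap 0.655 grip 43.3 q [-0.61  0.1   2.09  0.    0.96  0.92] t 11.3
```

View pics/g4.png

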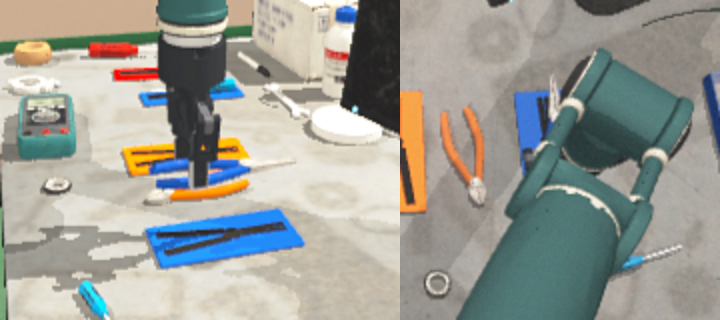

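The pliers hang level over the wide pad, at side crop (200,175). Lowering and releasing.

servo_tool(
  motion=[
    [0,0,0.04,0,0,0],
    [0,0,0.025,0,0,0],
    [0,0,0.012,0,0,0],
    [0,0,0.005,0,0,0],
    [0,0,0,0,0,0],
    [0,0,0,0,0,0],
  ],
)

```text
clock: 12.18
eef_pos: [0.4356, -0.2738, 0.0233]
tool_rot: [1.0, 0.02, 0.001, 0.001]
ft_force: [-0.3, -0.8, -1.0]
finger_gap: 0.652
grasp_force: 43.3
```

servo_tool(
  motion=[
    [0,0,0,0,0,0],
    [0,0,0,0,0,0],
    [0,0,0,0,0,0],
    [0,0,-0.01,0,0,0],
    [0,0,-0.03,0,0,0],
    [0,0,-0.05,0,0,0],
  ],
  claw=80,
)

```text
clock: 12.92
eef_pos: [0.4332, -0.2723, 0.1119]
tool_rot: [1.0, 0.02, -0.002, -0.001]
ft_force: [-0.7, -0.7, 0.1]
finger_gap: 0.798
grasp_force: 0.0
```

```bash
python3 d.py .4868 -.1475 .1 10.3
```

```text
tool shift [ 0.0585 -0.1225  0.0121] turn [-0.0028  0.0032 -0.14  ] gap 0.798 grip 0.0 q [-0.61  0.09  2.08 -0.    0.98  0.92] t 12.9
```

servo_tool(
  motion=[
    [0.0195,-0.041,0,0,0,0],
    [0.0195,-0.041,0,0,0,0],
    [0.0195,-0.041,0,0,0,-0.14],
    [0,0,0.04,0,0,0],
    [0,0,0.04,0,0,0],
    [0,0,0,0,0,0],
  ],
  claw=78,
)

```text
clock: 13.68
eef_pos: [0.4852, -0.1467, 0.0298]
tool_rot: [0.996, 0.09, -0.003, -0.002]
ft_force: [-0.4, 0.5, -0.9]
finger_gap: 0.782
grasp_force: 0.0
```

```bash
python3 d.py .4868 -.1475 .015 10.3
```

```text
tool shift [0.0015 0.0011 0.0148] turn [-0.0036  0.0062  0.0005] gap 0.782 grip 0.0 q [-0.34  0.2   2.14  0.    0.81  1.05] t 13.7
```

servo_tool(
  motion=[
    [0.001,0.001,0.008,0,0,0],
    [0,0,0.007,0,0,0],
    [0,0,0,0,0,0],
  ],
)

```text
clock: 14.05
eef_pos: [0.4897, -0.1492, 0.0177]
tool_rot: [0.996, 0.09, 0.0, 0.0]
ft_force: [-0.5, 0.3, 0.1]
finger_gap: 0.78
grasp_force: 0.0
```

servo_tool(
  motion=[
    [0,0,0,0,0,0],
    [0,0,0,0,0,0],
    [0,0,0,0,0,0],
    [0,0,0,0,0,0],
    [0,0,0,0,0,0],
  ],
  claw=40,
)

```text
clock: 14.68
eef_pos: [0.4901, -0.1492, 0.0183]
tool_rot: [0.996, 0.09, 0.001, 0.0]
ft_force: [-2.1, 0.2, 5.4]
finger_gap: 0.648
grasp_force: 41.9
```

```bash
python3 d.py .4868 -.1475 .015 10.3
```

```text
tool shift [-0.0029 -0.0023  0.0033] turn [ 0.0008 -0.0011  0.0001] gap 0.648 grip 41.9 q [-0.34  0.22  2.14 -0.    0.78  1.05] t 14.7
```

servo_tool(
  motion=[
    [0,0,-0.02,0,0,0],
    [0,0,-0.04,0,0,0],
    [0,0,-0.03,0,0,0],
    [0.0105,-0.033,0,0,0,0],
    [0.0105,-0.033,0,0,0,0],
    [0.0105,-0.032,0,0,0,0.0978],
    [0,0,0,0,0,0.0978],
    [0,0,0,0,0,0],
    [0,0,0,0,0,0],
  ],
)

```text
clock: 15.8
eef_pos: [0.5028, -0.047, 0.1072]
tool_rot: [1.0, -0.007, -0.0, -0.0]
ft_force: [0.4, 0.3, -2.1]
finger_gap: 0.643
grasp_force: 43.1
```

```bash
python3 d.py .5035 -.047 .025 -0.9; python3 - <<'E'
from seg import *
p=manip.capture('side'); q=manip.capture('top')
a=cv2.resize(p['image'][150:310,180:380],None,fx=2,fy=2); b=cv2.resize(q['image'][150:310,240:400],None,fx=2,fy=2)
cv2.imwrite('pics/g5.png',np.hstack([a,b])[:,:,::-1])
E
```

```text
tool shift [0.0007 0.     0.0822] turn [-0.      0.0001  0.0011] gap 0.643 grip 43.1 q [-0.14  0.08  2.1  -0.    0.96  1.44] t 15.8
```

View pics/g5.png

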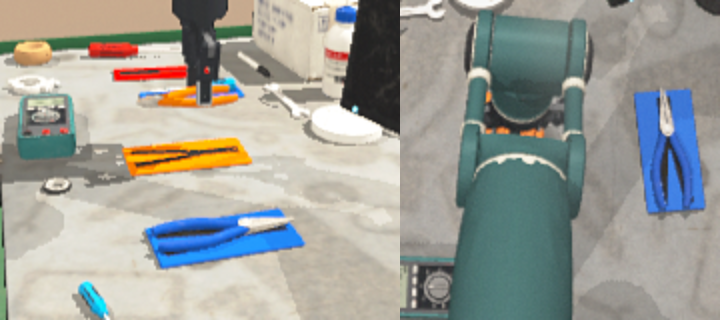

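Pliers are on the wide blue pad (top crop 668,150); the cutters hang level at side crop (190,95).

servo_tool(
  motion=[
    [0.0005,0,0.04,0,0,0],
    [0,0,0.025,0,0,0],
    [0,0,0.013,0,0,0],
    [0,0,0.005,0,0,0],
    [0,0,0,0,0,0],
    [0,0,0,0,0,0],
  ],
)

```text
clock: 16.65
eef_pos: [0.5045, -0.047, 0.0252]
tool_rot: [1.0, -0.008, 0.001, 0.0]
ft_force: [1.2, 0.4, -1.0]
finger_gap: 0.645
grasp_force: 43.1
```

servo_tool(
  motion=[
    [0,0,0,0,0,0],
    [0,0,0,0,0,0],
    [0,0,0,0,0,0],
    [0,0,-0.01,0,0,0],
    [0,0,-0.04,0,0,0],
    [0,0,-0.06,0,0,0],
  ],
  claw=80,
)

```text
clock: 17.4
eef_pos: [0.5015, -0.0465, 0.134]
tool_rot: [1.0, -0.008, -0.002, -0.0]
ft_force: [0.9, -0.5, -0.3]
finger_gap: 0.801
grasp_force: 0.0
```

```bash
python3 d.py .4513 .4252 .13 166.9
```

```text
tool shift [-0.0577 -0.4709  0.0046] turn [-6.8000e-03 -2.0000e-04 -2.9288e+00] gap 0.801 grip 0.0 q [-0.14  0.05  2.08  0.    1.02  1.44] t 17.4
```

servo_tool(
  motion=[
    [-0.0058,-0.0471,0,0,0,0],
    [-0.0058,-0.0471,0,0,0,0],
    [-0.0058,-0.0471,0,0,0,0],
    [-0.0058,-0.0471,0,0,0,0],
    [-0.0058,-0.0471,0,0,0,0],
    [-0.0058,-0.0471,0,0,0,0],
    [-0.0058,-0.0471,0,0,0,0],
    [-0.0058,-0.0471,0,0,0,0],
    [-0.0058,-0.0471,0,0,0,0],
    [-0.0055,-0.047,0,0,0,0],
  ],
  claw=65,
)

```text
clock: 18.65
eef_pos: [0.4529, 0.4267, 0.1351]
tool_rot: [1.0, -0.008, 0.0, -0.0]
ft_force: [0.3, -0.1, 1.0]
finger_gap: 0.652
grasp_force: 0.0
```

servo_tool(
  motion=[
    [0,0,0,0,0,-0.183],
    [0,0,0,0,0,-0.183],
    [0,0,0,0,0,-0.183],
    [0,0,0,0,0,-0.183],
    [0,0,0,0,0,-0.183],
    [0,0,0,0,0,-0.183],
    [0,0,0,0,0,-0.183],
    [0,0,0,0,0,-0.183],
  ],
)

```text
clock: 19.65
eef_pos: [0.4532, 0.425, 0.135]
tool_rot: [0.747, 0.665, 0.0, -0.0]
ft_force: [-0.7, -0.7, 0.6]
finger_gap: 0.651
grasp_force: 0.0
```

servo_tool(
  motion=[
    [0,0,0,0,0,-0.183],
    [0,0,0,0,0,-0.183],
    [0,0,0,0,0,-0.183],
    [0,0,0,0,0,-0.183],
    [0,0,0,0,0,-0.183],
    [0,0,0,0,0,-0.183],
    [0,0,0,0,0,-0.183],
    [0,0,0,0,0,-0.183],
    [0,0,0,0,0,0],
  ],
)

```text
clock: 20.78
eef_pos: [0.4532, 0.425, 0.1349]
tool_rot: [0.115, 0.993, 0.0, 0.0]
ft_force: [0.2, 0.2, -0.2]
finger_gap: 0.649
grasp_force: 0.0
```

```bash
python3 d.py .4513 .4252 .022 166.9
```

```text
tool shift [ 0.0019 -0.0003  0.1129] turn [ 0.0004  0.0003 -0.0027] gap 0.649 grip 0.0 q [ 0.71  0.26  1.83 -0.    1.05 -0.63] t 20.8
```

servo_tool(
  motion=[
    [0.002,0,0.045,0,0,0],
    [0,0,0.045,0,0,0],
    [0,0,0.02,0,0,0],
    [0,0,0,0,0,0],
  ],
)

```text
clock: 21.28
eef_pos: [0.4502, 0.4245, 0.0228]
tool_rot: [0.115, 0.993, -0.001, -0.001]
ft_force: [1.1, -0.2, 1.0]
finger_gap: 0.645
grasp_force: 0.0
```

servo_tool(
  motion=[
    [0,0,0,0,0,0],
    [0,0,0,0,0,0],
    [0,0,0,0,0,0],
    [0,0,0,0,0,0],
    [0,0,0,0,0,0],
    [0,0,0,0,0,0],
  ],
  claw=0,
  grip_force=50,
)

```text
clock: 22.02
eef_pos: [0.4529, 0.4268, 0.0268]
tool_rot: [0.115, 0.993, 0.002, 0.002]
ft_force: [-0.1, 0.9, 5.9]
finger_gap: 0.294
grasp_force: 50.2
```

```bash
python3 d.py .4513 .4252 .024 166.9
```

```text
tool shift [ 0.0012 -0.002   0.0028] turn [ 0.0038  0.0028 -0.001 ] gap 0.294 grip 50.2 q [ 0.72  0.38  1.9   0.    0.86 -0.63] t 22.0
```

servo_tool(
  motion=[
    [0,0,-0.02,0,0,0],
    [0,0,-0.04,0,0,0],
    [0,0,-0.03,0,0,0],
    [-0.0145,-0.0366,0,0,0,0],
    [-0.0145,-0.0366,0,0,0,0],
    [-0.0145,-0.0366,0,0,0,-0.14],
    [0,0,0,0,0,0],
    [0,0,0,0,0,0],
  ],
)

```text
clock: 23.02
eef_pos: [0.4688, 0.3089, 0.1151]
tool_rot: [0.046, 0.999, 0.0, 0.0]
ft_force: [-0.1, 0.1, -0.8]
finger_gap: 0.294
grasp_force: 49.5
```

```bash
python3 d.py .469 .3084 .031 174.9; python3 - <<'E'
from seg import *
p=manip.capture('side'); q=manip.capture('top')
a=cv2.resize(p['image'][100:260,180:380],None,fx=2,fy=2); b=cv2.resize(q['image'][150:310,100:260],None,fx=2,fy=2)
cv2.imwrite('pics/g6.png',np.hstack([a,b])[:,:,::-1])
E
```

```text
tool shift [-0.0002 -0.0005  0.0841] turn [ 0.001   0.0007 -0.0021] gap 0.294 grip 49.5 q [ 0.54  0.17  1.98  0.    0.99 -0.94] t 23.0
```

View pics/g6.png

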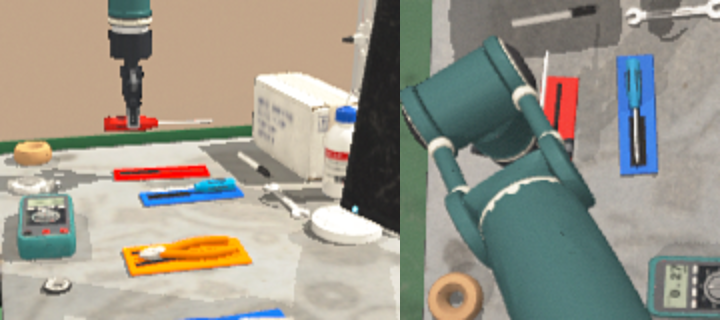

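The red screwdriver hangs level at side crop (135,123). Lowering and releasing.

servo_tool(
  motion=[
    [0,0,0.04,0,0,0],
    [0,0,0.025,0,0,0],
    [0,0,0.013,0,0,0],
    [0,0,0.005,0,0,0],
    [0,0,0,0,0,0],
    [0,0,0,0,0,0],
  ],
)

```text
clock: 23.88
eef_pos: [0.469, 0.3095, 0.0328]
tool_rot: [0.045, 0.999, 0.0, 0.0]
ft_force: [-3.5, -0.9, 6.3]
finger_gap: 0.299
grasp_force: 50.3
```

servo_tool(
  motion=[
    [0,0,0,0,0,0],
    [0,0,0,0,0,0],
    [0,0,0,0,0,0],
    [0,0,-0.01,0,0,0],
    [0,0,-0.05,0,0,0],
    [0,0,-0.06,0,0,0],
  ],
  claw=55,
)

```text
clock: 24.62
eef_pos: [0.4676, 0.3079, 0.1516]
tool_rot: [0.045, 0.999, -0.001, -0.001]
ft_force: [1.1, 1.2, 0.5]
finger_gap: 0.552
grasp_force: 0.0
```

servo_tool(
  motion=[
    [0,0.06,-0.01,0,0,0],
    [0,0.06,-0.01,0,0,0],
    [0,0.03,-0.01,0,0,0],
    [0.03,0.01,-0.01,0,0,0],
    [0,0,0,0,0,0],
  ],
)

```text
clock: 25.25
eef_pos: [0.452, 0.4723, 0.1928]
tool_rot: [0.043, 0.999, 0.001, 0.0]
ft_force: [0.3, 0.2, -0.7]
finger_gap: 0.553
grasp_force: 0.0
```

```bash
python3 - <<'E'
from seg import *
p=manip.capture('side'); q=manip.capture('top'); pickle.dump((p,q),open('end.pkl','wb'))
for n,c,r,z in [('pad_red','red',(162,180,194,255),.006),('pad_bn','blue',(204,172,234,243),.006)]: print(n,rect(pts(q,c,r,z)))
i=q['image'][:,:,::-1]
rs=[(154,176),(196,168),(274,180),(352,182)]
cv2.imwrite('pics/end.png',np.hstack([cv2.resize(i[v:v+90,u:u+48],None,fx=4,fy=4,interpolation=cv2.INTER_CUBIC) for u,v in rs]))
E
```

```text
pad_red (array([512.8, 304.6]), array([ 55.2, 192.1]), 174.8)
pad_bn (array([547.4, 183.6]), array([ 54.3, 178.5]), 0.9)
```

View pics/end.png

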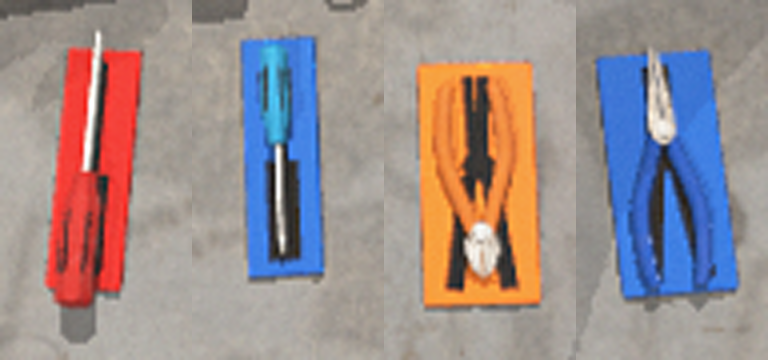

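```bash
python3 - <<'E'
from seg import *
_,p=pickle.load(open('end.pkl','rb'))
pads=dict(red=(518.8,304,-5.2),blue=(547.4,183.6,.8),cut=(480.9,-46.5,-.9),plier=(473.5,-271.8,2.3))
for n,o,x0,a,za,b,zb in [('red',(154,176),0,(98,33),.013,(74,304),.0195),('blue',(196,168),192,(283,257),.011,(276,42),.016),('cut',(274,180),384,(483,276),.013,(474.5,81),.013),('plier',(352,182),576,(653,50),.013,(678.5,289),.013)]:
    f=lambda c,z: unproj(p,o[0]+(c[0]-x0)/4-.4,o[1]+c[1]/4-.4,z)[:2]*1000
    A,B=f(a,za),f(b,zb); d=B-A; P=pads[n]; an=np.degrees(np.arctan2(d[1],d[0]))
    r=np.radians(P[2]); e=(A+B)/2-P[:2]; e=[e@[np.cos(r),np.sin(r)],e@[-np.sin(r),np.cos(r)]]
    print(n,'len',np.linalg.norm(d).round(1),'along/across mm',np.round(e,1),'dang',round((an-P[2]+90)%180-90,1))
for n,c,r,z,off in [('red','red',(160,218,180,256),.0195,0),('blue','cyan',(209,175,224,206),.016,0),('plier','blue',(0,0,1,1),0,0)][:2]:
    if n=='blue':
        hsv=cv2.cvtColor(p['image'],cv2.COLOR_RGB2HSV); print(hsv[185,214:218,0],hsv[185,208,0])
        H['cyan']=[(88,103)]; P=pts(p,c,r,z); print(n,rect(P),pca(P))
E
```

```text
red len 202.9 along/across mm [-0.9  3.7] dang 0.7
blue len 161.0 along/across mm [3.5 0.8] dang -0.1
cut len 144.7 along/across mm [ 2.7 -0.1] dang 0.4
plier len 177.8 along/across mm [1.8 1.5] dang -1.1
[100  99  98 100] 111
blue (array([592.1, 186.3]), array([20.6, 73.5]), 179.1) (array([592.9, 186.6]), 1.9, array([20.8, 74.1]))
```

All four tools measure within about 4 mm and 1° of their pads, they lie flat, and the gripper is open and clear of everything. Handing in.

```bash
python3 -c "
from cell import manip; print(manip.hand_in())"
```

```text
the job is handed in; nothing more can be done
None
```

All four tools are laid on their own pads, within about 4 mm and 1° by the top camera; I left the spanner and marker alone, let go of everything, and handed the job in at about 25 s (no verdict came back).

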